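Hold down the guarded purge lever

ROBOT

A 6-joint arm with a two-finger parallel gripper is mounted at the origin on the work surface. World frame = base frame: x ahead of the robot, y to its left, z up, the work surface at z = 0. Lengths are in m, angles in rad, forces in N, time in s.
With the tool pointing down it reaches from about 0.275 to 0.975 m from the base axis. Payload 8.4 kg.
Tool frame: the origin (TCP) lies between the finger pads; the fingertips stand 22 mm ahead of it and the grasp point (between the pads) lies 3 mm ahead of it; z points along the fingers, y is the line along which they close (so a half turn about z gives the same grasp; the last joint's range is limited). The gripper opens to 92 mm and grips with 3 to 60 N. Pads are 20 mm wide; open, the fingers measure 128 mm over their backs; the gripper's body (75 mm by 189 mm) begins 69 mm behind the grasp point.
Start: joints at [1.332, 0.353, 1.633, -0, 1.155, -0.002], TCP at [0.147, 0.608, 0.237] pointing down, gripper open.
Joint ranges: [-2.63, 2.63], [-0.92, 2.1], [0.06, 2.66], [-1.3, 4.44], [0, 2.69], [-3.02, 3.02]. Speed limits (rad/s): [2.22, 2.22, 2.79, 3.14, 3.14, 3.14].

INTERFACE

Orientations are given as a 3x3 rotation matrix whose columns are the frame's x, y, z axes.
In Python, from plant import ctrl, capture, camera_model gives the robot as it stands.
- The arm moves only by the tool send_rows, never from a script. Its arguments are lists of equal length, an entry for each row: "gripper": the opening, from 0 (shut) to 1 (fully open); "slide": the shift along the tool's x, y, z in m, a list of three; "turn": the turn, a rotation vector about the tool's x, y, z in rad, a list of three. In form: {"gripper": [gripper, ...], "slide": [[tx, ty, tz], ...], "turn": [[wx, wy, wz], ...]}. A call has exactly 5 rows; each row is the pose to reach, as a shift and turn from the pose commanded when the call began, along the tool's axes at that moment; what a row does not reach only later rows make up. A row lasts 1/12 s, in which the tool goes at most 41.7 mm and 7.16 degrees, less where a joint would pass 70% of its speed; a pose out of reach is approached as far as the arm can. A call with a gripper value outside its range is refused whole. The fingers move at their own pace and stop on an object; "grip_force" is the grip in N (left out, the last holds). Time passes only in rows, so rows that repeat a pose let the fingers close, or fill a call up. It gives the time, the measured TCP pose, the force, the opening and the grip force at its end, in the units of the state.
- ctrl.get_obs(): the state, without advancing time (a new reading comes with each control period).
- capture(name): name is "scene" or "side" or "wrist"; returns the picture (480x640x3 uint8, red, green, blue); there is no depth.
- camera_model(name): a dict with "mtx" (3x3 intrinsics, pixels), "rvec" (rotation vector, rad) and "tvec" (3), from world to camera coordinates, as OpenCV has them; the wrist camera has in their place "T_tool_cam" (4x4, takes a point from camera to tool coordinates, whose origin is the TCP and whose axes are the flange's). Camera axes: x right, y down, z forward; pixel columns grow to the right and rows downward; lengths in m; the calibration is good to about 2 mm. A picture is of the moment at which its call begins: read the wrist's pose just before it. camera_model takes no time and is no camera call.
- ctrl.sign_off(): hands the job in; it is judged then, once.
The state is a dict: "t": time; "qpos": joint angles; "qd": joint speeds; "effort": joint torques, N m; "ee_pos": TCP position; "tcp_rot": TCP orientation; "wrist_force": force on the tool from outside, world axes, zero at the start; "wrist_torque": the same for the moment, N m; "finger_gap": finger opening in m; "grasp_force": force on a finger pad.
Only numpy, scipy, OpenCV 4.12 (cv2) and the standard library are available. Lean on these libraries where they do the work, as an engineer would, in place of code of your own. Each camera call takes 0.05 s, during which the arm holds its last target. There are 200 camera calls.

TASK

Two purge stations stand on the repair bench, each with a spring-return lever behind a yellow guard. With the fingertips, reach down through the window of the guard over the red lever and press the red pad all the way down, firmly but without forcing it and without touching either guard; finish while still holding it down. Leave the blue station and the loose things on the bench alone, and do not pick anything up.

Things in the scene. Friction and masses are not known exactly. Their poses are not given: they have to be found in the camera images.
- red_station: the red purge station, fixed to the bench: a white housing 150 x 150 mm and 70 mm high with its guard and red lever on top; origin at the centre of its underside on the bench, z up, -x is the side with the dark display
- red_guard: the yellow guard of the red station (fixed): closed cage 150 x 150 mm from 70 to 118 mm above the bench, with skirts all round and a flat 6 mm thick top plate that has a square window 84 x 84 mm in its middle, sides parallel to the station's x and y; same origin and axes as the station
- red_window (a point): centre of the red guard's window, level with the plate's upper face, 118 mm above the bench; x and y along the window's sides, z up
- red_pad (a point): centre of the upper face of the red lever's pad, straight below the window's centre: flat red plastic pad 36 mm (x) by 40 mm (y) by 10 mm thick, at rest 15 mm below the guard's upper face (103 mm above the bench); moves with the lever, x, y, z as the station's when it is up
- red_lever (a joint): angle of the red lever in rad about its level hinge, which lies under the guard 60 mm from the pad's centre on the station's +x side: 0 = up (at rest), 0.25 = fully down at its stop, the pad's centre then about 15 mm lower; a spring always pushes it back up, about 4 N at the pad's centre at rest rising to about 10 N at the stop
- blue_station: the blue purge station, fixed to the bench: a white housing 150 x 150 mm and 70 mm high with its guard and blue lever on top; origin at the centre of its underside on the bench, z up, -x is the side with the dark display
- blue_guard: the yellow guard of the blue station (fixed): closed cage 150 x 150 mm from 70 to 118 mm above the bench, with skirts all round and a flat 6 mm thick top plate that has a square window 84 x 84 mm in its middle, sides parallel to the station's x and y; same origin and axes as the station
- blue_window (a point): centre of the blue guard's window, level with the plate's upper face, 118 mm above the bench; x and y along the window's sides, z up
- blue_pad (a point): centre of the upper face of the blue lever's pad, straight below the window's centre: flat blue plastic pad 36 mm (x) by 40 mm (y) by 10 mm thick, at rest 15 mm below the guard's upper face (103 mm above the bench); moves with the lever, x, y, z as the station's when it is up
- blue_lever (a joint): angle of the blue lever in rad about its level hinge, which lies under the guard 60 mm from the pad's centre on the station's +x side: 0 = up (at rest), 0.25 = fully down at its stop, the pad's centre then about 15 mm lower; a spring always pushes it back up, about 4 N at the pad's centre at rest rising to about 10 N at the stop
- tape_roll: loose roll of blue tape lying flat, 90 mm across, 60 mm bore, 24 mm high; origin at the centre of its underside
- gas_can: loose red gas can standing upright, 66 mm across, 130 mm high; origin at the centre of its underside
- wrench: loose steel wrench lying flat at the far side of the bench, 180 mm long along its x; origin on its underside at mid-length
Not all that is in view belongs to the job. What is shaped like the red_station but pink is not meant. What is shaped like the blue_station but green is not meant.

How it is judged:
By the outcome, as a careful person would: the job done as asked, in the order asked, and still so for the second after the job is handed in, while the arm keeps its last pose, push and grip.
It also fails if it takes over 32 s, if anything falls off the work surface, if the arm or the gripper's body presses on something with over 40 N, if the wrist force passes 120 N, or if a joint passes its speed limit or range.

## Working session

There is one attempt and no reset: what is moved stays moved. The work goes in short steps, Python scripts to look and compute and a tool call to move; the robot and the scene stay as the last step left them, time stands still between calls to the robot, and variables do not carry over. Pictures are saved under pics/ and viewed, at most 10 in all, crops included, and the job is handed in when it is done.

Besides the shell and the picture viewer there is one more tool, called after "Request:" by a JSON object that holds its "api" and its "payload". send_rows: Moves the arm, as the interface text tells. Its arguments: {"type":"object","properties":{"gripper":{"type":"array"},"slide":{"type":"array"},"turn":{"type":"array"},"grip_force":{"type":"number"}},"required":["gripper","slide","turn"]}

```bash
mkdir -p pics; python3 - <<'E'
from plant import ctrl,capture,camera_model
import cv2,numpy as np
o=ctrl.get_obs();print(o['t'],o['ee_pos'],o['tcp_rot'],o['finger_gap'])
ims=[capture(n) for n in("scene","side","wrist")]
for n,i in zip(("scene","side","wrist"),ims): cv2.imwrite(f"pics/{n}0.png",i[:,:,::-1])
print(camera_model("wrist"))
E
```

```text
0.0 [0.14651114 0.60710414 0.23586695] [[-9.72097470e-01  2.34577060e-01 -3.34942743e-04]
 [ 2.34577299e-01  9.72096521e-01 -1.35791839e-03]
 [ 7.06017119e-06 -1.39859900e-03 -9.99999022e-01]] 0.09193518059647338
{'mtx': array([[363.34470735,   0.        , 322.26970275],
       [  0.        , 363.34470735, 234.03886582],
       [  0.        ,   0.        ,   1.        ]]), 'T_tool_cam': array([[ 1.10268178e-03, -9.72108914e-01, -2.34527277e-01,
         6.61322417e-02],
       [ 9.99999104e-01,  8.93968367e-04,  9.96243082e-04,
         3.90658120e-04],
       [-7.58796813e-04, -2.34528166e-01,  9.72109029e-01,
        -1.47969281e-01],
       [ 0.00000000e+00,  0.00000000e+00,  0.00000000e+00,
         1.00000000e+00]])}
```

View pics/scene0.png

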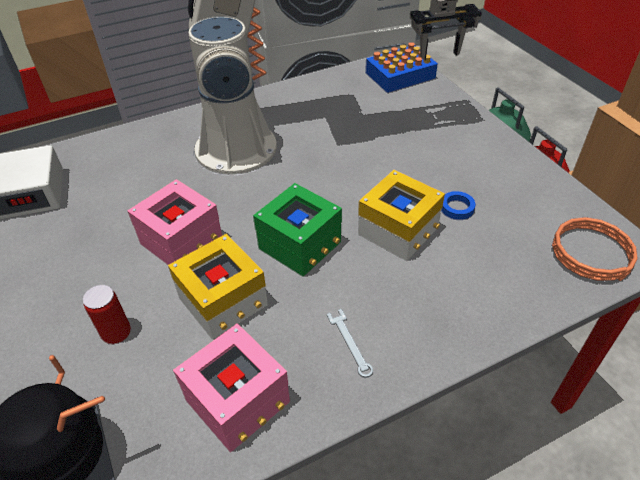

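View pics/side0.png

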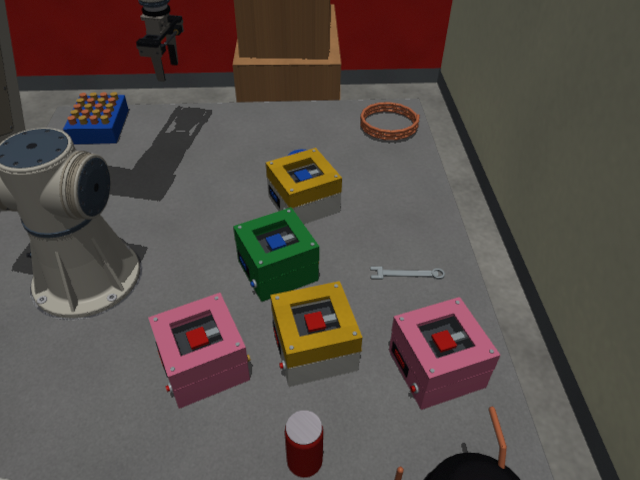

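View pics/wrist0.png

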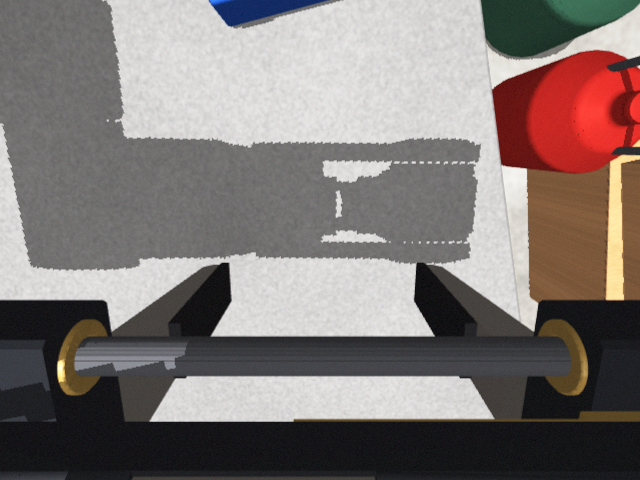

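The red lever under a yellow guard is at about (217,272) in scene and (316,320) in side. The gripper starts far from it; pink stations are decoys. Next I measure the guard's top face by casting rays onto z = 0.118.

```bash
cat > h.py <<'E'
import cv2,numpy as np
from plant import ctrl,capture,camera_model
def cast(n,px,z,o=None):
    m=camera_model(n)
    K=m['mtx']; px=np.asarray(px,float).reshape(-1,2)
    d=np.c_[px,np.ones(len(px))]@np.linalg.inv(K).T
    if n=="wrist":
        T=np.eye(4);T[:3,:3]=o['tcp_rot'];T[:3,3]=o['ee_pos'];T=T@m['T_tool_cam'];R=T[:3,:3];c=T[:3,3]
    else:
        R=cv2.Rodrigues(np.array(m['rvec'],float))[0].T;c=-R@np.array(m['tvec'],float).ravel()
    d=d@R.T
    return (c+d*((z-c[2])/d[:,2])[:,None])[:,:2]
def comp(mask,near):
    mask=cv2.morphologyEx(mask,cv2.MORPH_OPEN,np.ones((2,2),np.uint8))
    n,l,s,c=cv2.connectedComponentsWithStats(mask)
    i=1+np.argmin([np.hypot(*(c[k]-near))+1e4*(s[k,4]<60) for k in range(1,n)])
    return (l==i).astype(np.uint8)
E
python3 - <<'E'
from h import *
for n,g,p in(("scene",(217,270),(217,273)),("side",(316,325),(316,321))):
    im=cv2.imread(f"pics/{n}0.png");h=cv2.cvtColor(im,cv2.COLOR_BGR2HSV)
    y=comp(cv2.inRange(h,(18,150,60),(32,255,255)),g)
    v=h[:,:,2][y>0];t,_=cv2.threshold(v,0,255,cv2.THRESH_OTSU)
    top=comp(((y>0)&(h[:,:,2]>t)).astype(np.uint8),g)
    c,hi=cv2.findContours(top,cv2.RETR_CCOMP,cv2.CHAIN_APPROX_NONE)
    print(n,t,top.sum())
    for k in range(len(c)):
        if len(c[k])>40:
            w=cast(n,c[k],.118);r=cv2.minAreaRect((w*1000).astype(np.float32));print('hole' if hi[0,k,3]>=0 else 'outer',r)
    r=comp(cv2.inRange(h,(0,180,90),(6,255,255))|cv2.inRange(h,(174,180,90),(180,255,255)),p)
    c,_=cv2.findContours(r,cv2.RETR_EXTERNAL,cv2.CHAIN_APPROX_NONE)
    print('pad',r.sum(),cv2.minAreaRect((cast(n,c[0],.103)*1000).astype(np.float32)))
    # other tall things for path: guards
    print('can top',cast(n,(100,297) if n=="scene" else (304,425),.13))
E
```

```text
scene 168.0 2384
outer ((537.9013671875, -230.8109893798828), (154.8765869140625, 149.90829467773438), 12.27910327911377)
hole ((542.0841674804688, -229.72210693359375), (91.94999694824219, 86.98371124267578), 12.527181625366211)
pad 235 ((541.2740478515625, -231.03700256347656), (37.56502151489258, 40.11133575439453), 13.43810749053955)
can top [[ 0.51191179 -0.46838342]]
side 118.0 2937
outer ((540.69677734375, -236.07400512695312), (150.29986572265625, 147.3267059326172), 12.282113075256348)
hole ((540.3880615234375, -236.23171997070312), (88.30089569091797, 90.81893920898438), 12.507814407348633)
pad 274 ((540.0206298828125, -236.73342895507812), (34.79308319091797, 39.33352279663086), 12.885370254516602)
can top [[ 0.50937452 -0.47111994]]
```

Request:
{"api": "send_rows", "payload": {"gripper": [0,0,0,0,0], "slide": [[-0.028,-0.03,0],[-0.056,-0.06,0],[-0.084,-0.09,0],[-0.112,-0.12,0],[-0.14,-0.15,0]], "turn": [[0,0,0],[0,0,0],[0,0,0],[0,0,0],[0,0,0]], "grip_force": 10}}

```text
t: 0.57
ee_pos: [0.2479, 0.4271, 0.2363]
tcp_rot: [[-0.972, 0.234, -0.0], [0.234, 0.972, -0.0], [-0.0, -0.0, -1.0]]
wrist_force: [1.2, 0.5, 0.6]
finger_gap: 0.0605
grasp_force: 0.0
```

Request:
{"api": "send_rows", "payload": {"gripper": [0,0,0,0,0], "slide": [[-0.028,-0.03,0],[-0.056,-0.06,0],[-0.084,-0.09,0],[-0.112,-0.12,0],[-0.14,-0.15,0]], "turn": [[0,0,0],[0,0,0],[0,0,0],[0,0,0],[0,0,0]]}}

```text
t: 0.98
ee_pos: [0.3488, 0.2484, 0.2367]
tcp_rot: [[-0.972, 0.234, 0.0], [0.234, 0.972, 0.0], [-0.0, 0.0, -1.0]]
wrist_force: [0.6, 0.4, -0.4]
finger_gap: 0.0275
grasp_force: 0.0
```

Request:
{"api": "send_rows", "payload": {"gripper": [0,0,0,0,0], "slide": [[-0.028,-0.03,0],[-0.056,-0.06,0],[-0.084,-0.09,0],[-0.112,-0.12,0],[-0.14,-0.15,0]], "turn": [[0,0,0],[0,0,0],[0,0,0],[0,0,0],[0,0,0]]}}

```text
t: 1.4
ee_pos: [0.4498, 0.0695, 0.2367]
tcp_rot: [[-0.972, 0.235, 0.0], [0.235, 0.972, 0.0], [-0.0, 0.0, -1.0]]
wrist_force: [1.0, 0.8, -0.4]
finger_gap: 0.0002
grasp_force: 0.0
```

Request:
{"api": "send_rows", "payload": {"gripper": [0,0,0,0,0], "slide": [[-0.028,-0.03,0],[-0.056,-0.06,0],[-0.084,-0.09,0],[-0.112,-0.12,0],[-0.14,-0.15,0]], "turn": [[0,0,0],[0,0,0],[0,0,0],[0,0,0],[0,0,0]]}}

```text
t: 1.82
ee_pos: [0.5507, -0.1092, 0.2364]
tcp_rot: [[-0.972, 0.235, -0.0], [0.235, 0.972, 0.0], [0.0, 0.0, -1.0]]
wrist_force: [0.5, 0.6, 0.5]
finger_gap: 0.0002
grasp_force: 0.0
```

Request:
{"api": "send_rows", "payload": {"gripper": [0,0,0,0,0], "slide": [[-0.027,-0.031,0],[-0.055,-0.063,0],[-0.082,-0.095,0],[-0.082,-0.095,0],[-0.082,-0.095,0]], "turn": [[0,0,-0.11],[0,0,-0.22],[0,0,-0.33],[0,0,-0.454],[0,0,-0.454]]}}

```text
t: 2.23
ee_pos: [0.6079, -0.2208, 0.2356]
tcp_rot: [[-0.976, -0.218, -0.001], [-0.219, 0.976, 0.0], [0.001, 0.0, -1.0]]
wrist_force: [0.6, 0.4, -0.6]
finger_gap: 0.0006
grasp_force: 0.0
```

```bash
python3 - <<'E'
from h import *
o=ctrl.get_obs();im=capture("wrist")[:,:,::-1].copy();cv2.imwrite("pics/w1.png",im)
print(o['ee_pos'])
h=cv2.cvtColor(im,cv2.COLOR_BGR2HSV)
y=cv2.inRange(h,(18,150,150),(32,255,255))
c,hi=cv2.findContours(y,cv2.RETR_CCOMP,cv2.CHAIN_APPROX_NONE)
for k in range(len(c)):
    if len(c[k])>100: print(hi[0,k,3],cv2.boundingRect(c[k]),cv2.minAreaRect((cast("wrist",c[k],.118,o)*1000).astype(np.float32)))
r=cv2.inRange(h,(0,180,90),(6,255,255))|cv2.inRange(h,(174,180,90),(180,255,255))
c,_=cv2.findContours(r,cv2.RETR_EXTERNAL,cv2.CHAIN_APPROX_NONE)
for k in c:
    if len(k)>60: print('red',cv2.boundingRect(k),cv2.minAreaRect((cast("wrist",k,.103,o)*1000).astype(np.float32)))
E
```

```text
[ 0.60791295 -0.22075431  0.23564245]
-1 (216, 21, 227, 220) ((536.8915405273438, -231.7361602783203), (149.2461700439453, 149.73316955566406), 12.467384338378906)
0 (267, 74, 124, 126) ((537.3095092773438, -231.32861328125), (85.32373046875, 85.49568176269531), 12.343887329101562)
red (214, 296, 39, 5) ((678.9788818359375, -279.7074279785156), (2.210080623626709, 31.898054122924805), 17.03893280029297)
red (302, 114, 53, 50) ((536.9699096679688, -231.41580200195312), (35.465721130371094, 38.743934631347656), 11.936327934265137)
```

View pics/w1.png

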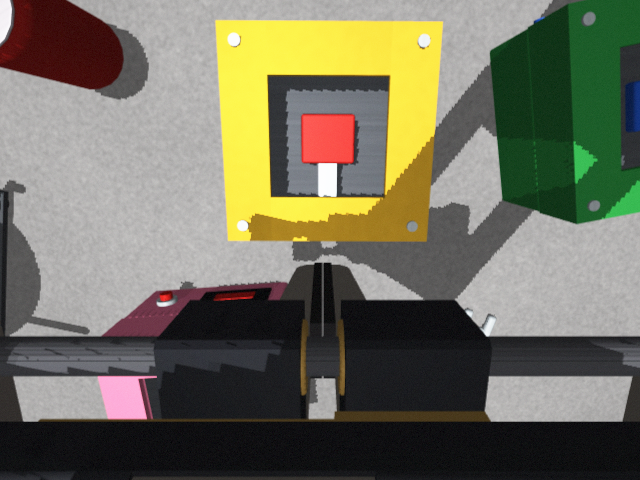

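Wrist view: window spans (267–391, 74–200), pad centred at (328,139), with the lever's steel arm running down-image to the hinge on +x. The tip is aligned in yaw. I move over it, slightly toward the pad's free end, then go down.

Request:
{"api": "send_rows", "payload": {"gripper": [0,0,0,0,0], "slide": [[0.03,0.002,0],[0.06,0.003,0],[0.077,0.004,0],[0.077,0.004,0],[0.077,0.004,0]], "turn": [[0,0,0],[0,0,0],[0,0,0],[0,0,0],[0,0,0]]}}

```text
t: 2.7
ee_pos: [0.5311, -0.2304, 0.2371]
tcp_rot: [[-0.977, -0.212, 0.001], [-0.212, 0.977, 0.0], [-0.001, -0.0, -1.0]]
wrist_force: [0.0, 0.1, 1.1]
finger_gap: 0.0004
grasp_force: 0.0
```

Request:
{"api": "send_rows", "payload": {"gripper": [0,0,0,0,0], "slide": [[0,0,0.025],[0,0,0.05],[0,0,0.075],[0,0,0.085],[0,0,0.085]], "turn": [[0,0,0],[0,0,0],[0,0,0],[0,0,0],[0,0,0]]}}

```text
t: 3.12
ee_pos: [0.531, -0.23, 0.1493]
tcp_rot: [[-0.977, -0.215, -0.004], [-0.215, 0.977, 0.002], [0.003, 0.003, -1.0]]
wrist_force: [-0.5, 0.3, 1.0]
finger_gap: 0.0001
grasp_force: 0.0
```

```bash
python3 - <<'E'
from h import *
o=ctrl.get_obs();print(o['ee_pos'],o['wrist_force'],o['tcp_rot'])
a=capture("side")[:,:,::-1];b=capture("wrist")[:,:,::-1]
a=cv2.resize(a[240:400,240:400],(480,480));cv2.imwrite("pics/c1.png",np.hstack([a,cv2.resize(b[40:360,160:480],(320,320))[[*range(320)]+[0]*160]])[:, :800])
E
```

```text
[ 0.53100042 -0.23001881  0.14926647] [-0.51783741  0.2900007   0.95764029] [[-0.97660198 -0.21502367 -0.0036603 ]
 [-0.21503128  0.97660545  0.00182693]
 [ 0.00318184  0.00257126 -0.99999163]]
```

View pics/c1.png

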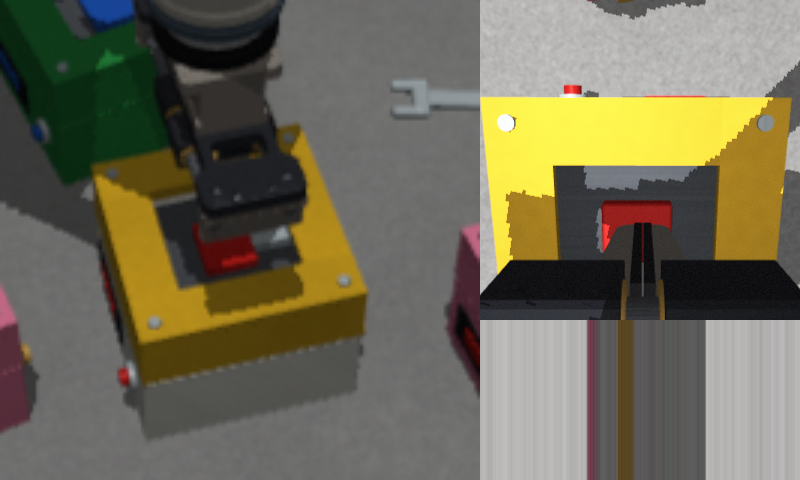

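Side crop and wrist crop: the fingertips are just above the red pad, centred in the window, clear of the guard. Pressing slowly.

Request:
{"api": "send_rows", "payload": {"gripper": [0,0,0,0,0], "slide": [[0,-0.001,0.006],[0,-0.001,0.012],[0,-0.001,0.018],[0,-0.001,0.022],[0,-0.001,0.025]], "turn": [[0,0,0],[0,0,0],[0,0,0],[0,0,0],[0,0,0]]}}

```text
t: 3.63
ee_pos: [0.5316, -0.2323, 0.1261]
tcp_rot: [[-0.977, -0.215, -0.0], [-0.215, 0.977, 0.0], [0.0, 0.0, -1.0]]
wrist_force: [0.1, -0.1, 0.1]
finger_gap: 0.0003
grasp_force: 0.0
```

Request:
{"api": "send_rows", "payload": {"gripper": [0,0,0,0,0], "slide": [[0,0,0.002],[0,0,0.004],[0,0,0.006],[0,0,0.008],[0,0,0.008]], "turn": [[0,0,0],[0,0,0],[0,0,0],[0,0,0],[0,0,0]]}}

```text
t: 4.05
ee_pos: [0.5316, -0.2323, 0.1187]
tcp_rot: [[-0.977, -0.215, -0.0], [-0.215, 0.977, 0.0], [0.0, 0.0, -1.0]]
wrist_force: [-2.7, -0.4, 6.6]
finger_gap: 0.0004
grasp_force: 3.3
```

Request:
{"api": "send_rows", "payload": {"gripper": [0,0,0,0,0], "slide": [[0,0,0.002],[0,0,0.004],[0,0,0.006],[0,0,0.006],[0,0,0.006]], "turn": [[0,0,0],[0,0,0],[0,0,0],[0,0,0],[0,0,0]]}}

```text
t: 4.47
ee_pos: [0.5319, -0.2323, 0.1133]
tcp_rot: [[-0.977, -0.215, 0.0], [-0.215, 0.977, -0.0], [-0.0, -0.0, -1.0]]
wrist_force: [-2.6, 2.3, 9.4]
finger_gap: 0.0004
grasp_force: 4.5
```

Request:
{"api": "send_rows", "payload": {"gripper": [0,0,0,0,0], "slide": [[0,0,0.0005],[0,0,0.001],[0,0,0.001],[0,0,0.001],[0,0,0.001]], "turn": [[0,0,0],[0,0,0],[0,0,0],[0,0,0],[0,0,0]]}}

```text
t: 4.88
ee_pos: [0.5321, -0.2324, 0.1124]
tcp_rot: [[-0.977, -0.215, 0.001], [-0.215, 0.977, -0.0], [-0.001, -0.0, -1.0]]
wrist_force: [-2.8, 1.6, 9.2]
finger_gap: 0.0004
grasp_force: 4.7
```

Request:
{"api": "send_rows", "payload": {"gripper": [0,0,0,0,0], "slide": [[0,0,0.0005],[0,0,0.001],[0,0,0.001],[0,0,0.001],[0,0,0.001]], "turn": [[0,0,0],[0,0,0],[0,0,0],[0,0,0],[0,0,0]]}}

```text
t: 5.3
ee_pos: [0.5322, -0.2323, 0.1115]
tcp_rot: [[-0.977, -0.215, 0.001], [-0.215, 0.977, -0.0], [-0.001, -0.0, -1.0]]
wrist_force: [-2.7, 1.6, 9.5]
finger_gap: 0.0005
grasp_force: 4.8
```

Request:
{"api": "send_rows", "payload": {"gripper": [0,0,0,0,0], "slide": [[0,0,0.0005],[0,0,0.001],[0,0,0.001],[0,0,0.001],[0,0,0.001]], "turn": [[0,0,0],[0,0,0],[0,0,0],[0,0,0],[0,0,0]]}}

```text
t: 5.72
ee_pos: [0.5323, -0.2323, 0.1107]
tcp_rot: [[-0.977, -0.215, 0.001], [-0.215, 0.977, -0.0], [-0.001, -0.0, -1.0]]
wrist_force: [-2.7, 2.9, 11.6]
finger_gap: 0.0006
grasp_force: 5.9
```

Request:
{"api": "send_rows", "payload": {"gripper": [0,0,0,0,0], "slide": [[0,0,0.0005],[0,0,0.001],[0,0,0.001],[0,0,0.001],[0,0,0.001]], "turn": [[0,0,0],[0,0,0],[0,0,0],[0,0,0],[0,0,0]]}}

```text
t: 6.13
ee_pos: [0.5324, -0.2323, 0.1104]
tcp_rot: [[-0.977, -0.215, 0.001], [-0.215, 0.977, -0.0], [-0.001, -0.0, -1.0]]
wrist_force: [-5.4, 3.4, 18.6]
finger_gap: 0.0003
grasp_force: 9.6
```

The force jumped by 7 N over 0.3 mm, so the lever is at its stop. I hold briefly to confirm it is stable.

Request:
{"api": "send_rows", "payload": {"gripper": [0,0,0,0,0], "slide": [[0,0,0.0002],[0,0,0.0002],[0,0,0.0002],[0,0,0.0002],[0,0,0.0002]], "turn": [[0,0,0],[0,0,0],[0,0,0],[0,0,0],[0,0,0]]}}

```text
t: 6.55
ee_pos: [0.5324, -0.2323, 0.1103]
tcp_rot: [[-0.977, -0.215, 0.001], [-0.215, 0.977, -0.0], [-0.001, -0.001, -1.0]]
wrist_force: [-5.1, 4.2, 19.6]
finger_gap: 0.0005
grasp_force: 10.4
```

```bash
python3 - <<'E'
from h import *
a=capture("side")[:,:,::-1];b=capture("scene")[:,:,::-1]
cv2.imwrite("pics/c2.png",np.hstack([cv2.resize(a[260:390,250:380],(390,390)),cv2.resize(b[210:340,150:280],(390,390))]))
o=ctrl.get_obs();print(o['ee_pos'],o['wrist_force'])
E
```

```text
[ 0.53239002 -0.23235157  0.11035164] [-5.67502362  3.65866946 20.51139688]
```

View pics/c2.png

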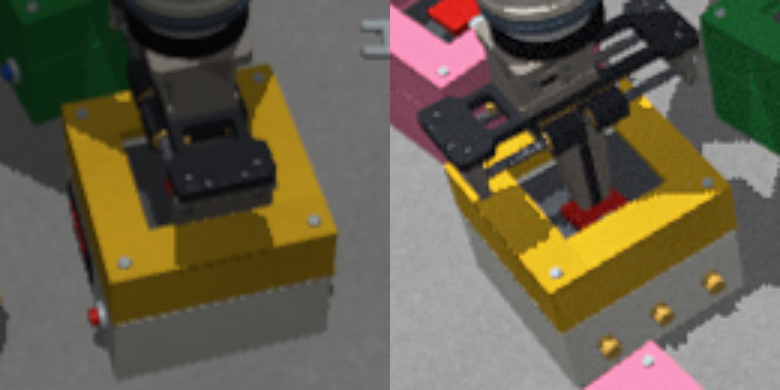

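The scene crop shows the closed fingertips inside the window, holding the red pad down and clear of the guard's edges. The hold is steady at about 20 N.

```bash
python3 -c "
from plant import ctrl
print(ctrl.sign_off())"
```

```text
the job is handed in; nothing more can be done
None
```

The red pad is pressed to its stop and still held there at about 20 N; the fingertips look clear of the guard in the last pictures, nothing else was moved, and the job is handed in (about 7 s used).

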